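# Scan the job card, then hold the bearing-ball tray over the seat swivel

### The job

Book the steel ball out to its job: pick up the hand scanner, point its red window straight at the barcode on the job card from about 10 cm away and hold it steady there for two seconds, then lay the scanner back on its rubber mat and let go. Then lift the teal tray by its black grip bar without letting the loose ball leave its pocket, carry it so that the pocket with the ball is centred over the brass socket of the seat swivel, and finish holding the tray there in the gripper, level and still, some 8 cm above the socket. Do not disturb the thread spool, the jar or the screwdriver.

Things in the scene. Friction and masses are not known exactly. Their poses are not given: they have to be found in the camera images.
- scanner_grip (a point): Grip centre of the hand scanner, a straight wand 170 mm long, 44 mm high: grey handle 34 mm wide, then a black head 52 mm long and wide, red window in its end. Half-way up (22 mm above its underside), near the centre of mass. x towards the window, z up. The window is 95 mm ahead along x, the head begins 43 mm ahead, the tail is 75 mm behind. About 0.18 kg.
- scanner_window (a point): Centre of the red window in the scanner's end, 22 mm above its underside; same axes as scanner_grip. The beam leaves along +x.
- mat: Flat black rubber mat, 220 mm (its x) by 110 mm (its y), 4 mm thick, fixed to the bench; origin at the centre of its underside. The scanner lies on it with its length roughly along the mat's x.
- barcode (a point): Centre of the barcode on the white job card, 130 mm above the bench, on a fixed grey holder. x is level, from the front of the card into it; z up. The card (130 mm wide, 115 high, top at 180 mm) looks to -x, towards the robot, and leans back 30 degrees; a level beam is fine. The holder's foot reaches 30 mm to -x, 70 mm to +x and 75 mm to either side of this point.
- tray_handle (a point): Centre of the teal tray's black grip bar, 63 mm above the tray's underside. The bar is 44 mm long (x), 18 wide (y), 38 high, on two posts. The tray is a plate 170 (x) by 100 (y) by 8 mm lying on the bench, with a round pocket 50 mm to either side of the bar along x: yellow rims 43 mm across outside, 36 inside, only 4 high. z up. About 0.26 kg.
- tray_pocket (a point): Centre of the tray's pocket that holds the ball: 50 mm from the grip bar's centre along the tray's +x; this point lies 20.5 mm above the tray's underside, at the height of the ball's centre. Same axes as tray_handle.
- ball_center (a point): Centre of the loose steel ball, 25 mm across, 64 g, which can roll about 9 mm off centre inside its pocket.
- socket (a point): Centre of the open mouth (34 mm across) of the brass socket in the middle of the seat swivel, 40 mm above the bench: a 150 mm square dark steel flange with a grey ring 132 mm across and 38 mm high around the socket, fixed to the bench. z up.
- spool: Red thread spool standing on the bench, 52 mm across at the foot, 74 mm high; origin at the centre of its underside. Leave alone.
- jar: Amber glass jar, 60 mm across, 75 mm high; origin at the centre of its underside. Leave alone.
- driver: Screwdriver lying on the bench, about 200 mm long along its x. Leave alone.

How it is judged:
By the outcome, as a careful person would: the job done as asked, in the order asked, and still so for the second after the job is handed in, while the arm keeps its last pose, push and grip.
It also fails if it takes over 67 s, if anything falls off the work surface, if the arm or the gripper's body presses on something with over 40 N, if the wrist force passes 120 N, or if a joint passes its speed limit or range.

### The arm

A 6-joint arm with a two-finger parallel gripper is mounted at the origin on the work surface. World frame = base frame: x ahead of the robot, y to its left, z up, the work surface at z = 0. Lengths are in m, angles in rad, forces in N, time in s.
With the tool pointing down it reaches from about 0.4 to 0.825 m from the base axis. Payload 7 kg.
Tool frame: the origin (TCP) lies between the finger pads; the fingertips stand 22 mm ahead of it and the grasp point (between the pads) lies 3 mm ahead of it; z points along the fingers, y is the direction in which the jaws open and shut (so a half turn about z gives the same grasp; the last joint's range is limited). The gripper opens to 88 mm and grips with 3 to 60 N. Pads are 19 mm wide; open, the fingers measure 130 mm over their backs; the gripper's body (78 mm by 193 mm) begins 47 mm behind the grasp point.
Start: joints at [1.505, 0.359, 0.012, 0, -1.224, -0.288], TCP at [0.234, 0.633, 0.249] pointing down, gripper open.
Joint ranges: [-3.07, 3.07], [-1.43, 2.12], [-1.02, 1.25], [-3.03, 1.67], [-3.05, -0], [-3.03, 3.03]. Speed limits (rad/s): [2.39, 2.39, 3.01, 3.14, 3.14, 3.14].

### API

Orientations are given as [roll, pitch, yaw] about the fixed x, y, z axes, in that order (R = Rz(yaw) Ry(pitch) Rx(roll)).
In Python, from station import arm, optics gives the robot as it stands. The module is installed in compiled form; this text tells all that it offers.
- The arm moves only by the tool jog_arm, never from a script. Its argument "motion" is a list that holds one entry, the list of rows, each a list of 7 numbers: the shift along the tool's x, y, z in m, then the turn, a rotation vector about the tool's x, y, z in degrees, then the finger opening in m, from 0 to 0.0876. In form: [[[x, y, z, rx, ry, rz, grip], ...]]. A call has 1 to 8 rows; each row is the pose to reach, as a shift and turn from the pose measured when the call began, along the tool's axes at that moment; what a row does not reach only later rows make up. A row lasts 1/10 s, in which the tool goes at most 50 mm and 8.59 degrees, less where a joint would pass 70% of its speed; a pose out of reach is approached as far as the arm can. A call with a gripper value outside its range is refused whole. The fingers move at their own pace and stop on an object; "newtons" is the grip in N (left out, the last holds). Time passes only in rows, so rows that repeat a pose let the fingers close. It gives the time, the measured TCP pose, the force and the opening at its end, in the units of the state.
- arm.get_state(): the state, without advancing time (a new reading comes with each control period).
- optics.grab_frame(name): name is "side" or "top"; returns the picture (480x640x3 uint8, red, green, blue); there is no depth.
- optics.camera_model(name): a dict with "mtx" (3x3 intrinsics, pixels), "R" (3x3) and "t" (3): a world point X has camera coordinates R X + t. Camera axes: x right, y down, z forward; pixel columns grow to the right and rows downward; lengths in m; the calibration is good to about 2 mm. A picture is of the moment at which its call begins. camera_model takes no time and is no camera call.
- arm.job_done(): hands the job in, once; it reports no verdict.
The state is a dict: "t": time; "q": joint angles; "qd": joint speeds; "joint_efforts": joint torques, N m; "eef_pos": TCP position; "ee_rot": TCP orientation; "force": force on the tool from outside, world axes, zero at the start; "moment": the same for the moment, N m; "width": finger opening in m.
Only numpy, scipy, OpenCV 4.12 (cv2) and the standard library are available. Lean on these libraries where they do the work, as an engineer would, in place of code of your own. Each camera call takes 0.05 s, during which the arm holds its last target.

## Working session

There is one attempt and no reset: what is moved stays moved. The work goes in short steps, Python scripts to look and compute and a tool call to move; the robot and the scene stay as the last step left them, time stands still between calls to the robot, and variables do not carry over. Pictures are saved under pics/ and viewed, and the job is handed in when it is done.

Besides the shell and the picture viewer there is one more tool, called as name([rows], argument=value, ...), one row to a line, values as JSON. jog_arm: Moves the arm, as the interface text tells. Its arguments: {"type":"object","properties":{"motion":{"type":"array","items":{"type":"array","items":{"type":"array","items":{"type":"number"}}}},"newtons":{"type":"number"}},"required":["motion"]}

```bash
mkdir -p pics
python3 - <<'E'
from station import arm, optics
import cv2
print(arm.get_state())
for n in("side","top"):
    cv2.imwrite(f"pics/{n}0.png",optics.grab_frame(n)[:,:,::-1]); print(n,optics.camera_model(n))
E
```

```text
{'t': 0.0, 'q': array([ 1.50509364e+00,  3.59372741e-01,  1.11018435e-02, -3.34612119e-04,
       -1.22408173e+00, -2.88100256e-01]), 'qd': array([-0.00063733, -0.00135576, -0.00047767,  0.00096073,  0.00034557,
        0.00109275]), 'joint_efforts': array([-2.83019544e-04, -5.82716095e+01,  2.93039292e+01,  6.99648678e+00,
        6.81288730e-03, -1.68359693e-04]), 'eef_pos': array([0.23373807, 0.63278553, 0.2476533 ]), 'ee_rot': array([ 3.14001111e+00, -1.40638403e-04, -3.53916783e-01]), 'force': array([ 0.1248476 ,  0.45072998, -0.02199216]), 'moment': array([0.0423055 , 0.03836847, 0.04244786]), 'width': 0.08782133930914197}
side {'mtx': array([[616.12416753,   0.        , 322.36234839],
       [  0.        , 616.12416753, 225.96907004],
       [  0.        ,   0.        ,   1.        ]]), 'R': array([[-0.99924269, -0.03841355, -0.00620122],
       [-0.01937844,  0.62948357, -0.77677211],
       [ 0.03374214, -0.77606368, -0.62975125]]), 't': array([0.576043  , 0.06162665, 1.41578851])}
top {'mtx': array([[518.58707225,   0.        , 312.99795595],
       [  0.        , 518.58707225, 237.10217893],
       [  0.        ,   0.        ,   1.        ]]), 'R': array([[-0.01092919, -0.99963856,  0.02456216],
       [-0.98729341,  0.00689337, -0.15875829],
       [ 0.15853159, -0.02598515, -0.98701191]]), 't': array([0.05229447, 0.57791628, 0.96292118])}
```

View pics/side0.png

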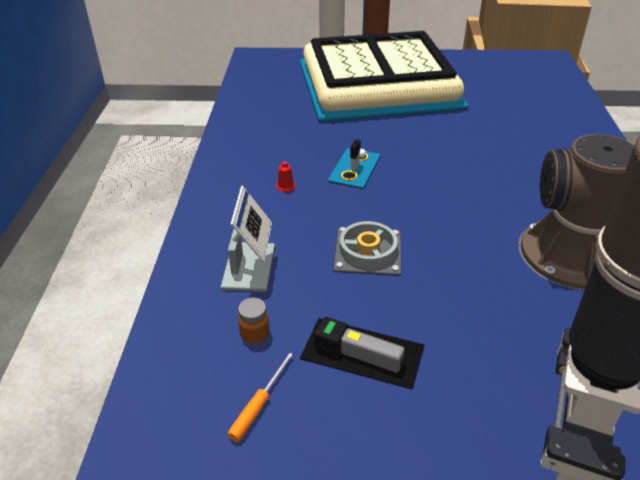

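View pics/top0.png

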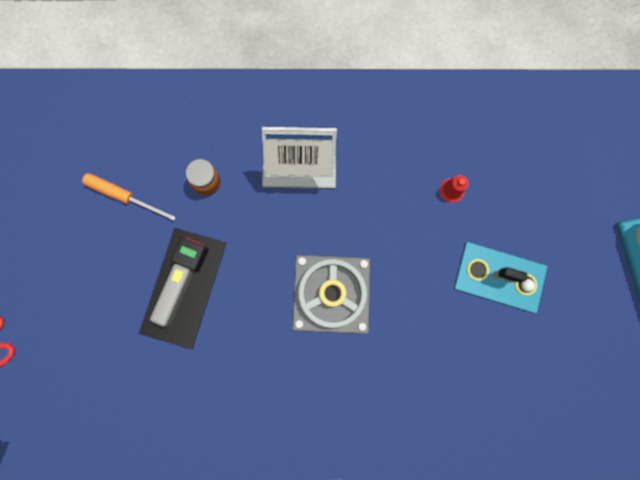

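The side and top views show every object clear of the others: scanner at top-view (180,280), card (298,157), swivel (332,293), tray (502,277) with the ball at its right end. Next I enlarge crops to read the pixels closely.

Run:
```python
import cv2
t=cv2.imread("pics/top0.png"); s=cv2.imread("pics/side0.png")
def c(im,x,y,w,h,k,n): cv2.imwrite(f"pics/{n}.png",cv2.resize(im[y:y+h,x:x+w],None,fx=k,fy=k,interpolation=cv2.INTER_CUBIC))
c(t,130,220,110,130,4.5,"c_scan"); c(t,450,235,105,85,7,"c_tray"); c(t,250,115,130,225,2.6,"c_card"); c(s,295,310,135,80,5.5,"c_sscan"); c(s,320,130,70,65,8,"c_stray")
```

```text
(no output)
```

View pics/c_scan.png

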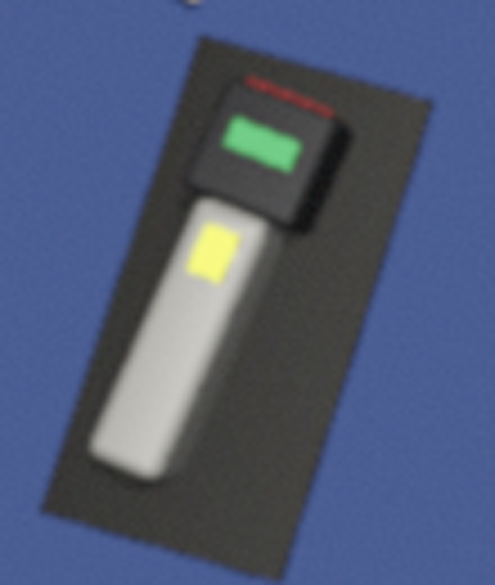

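View pics/c_tray.png

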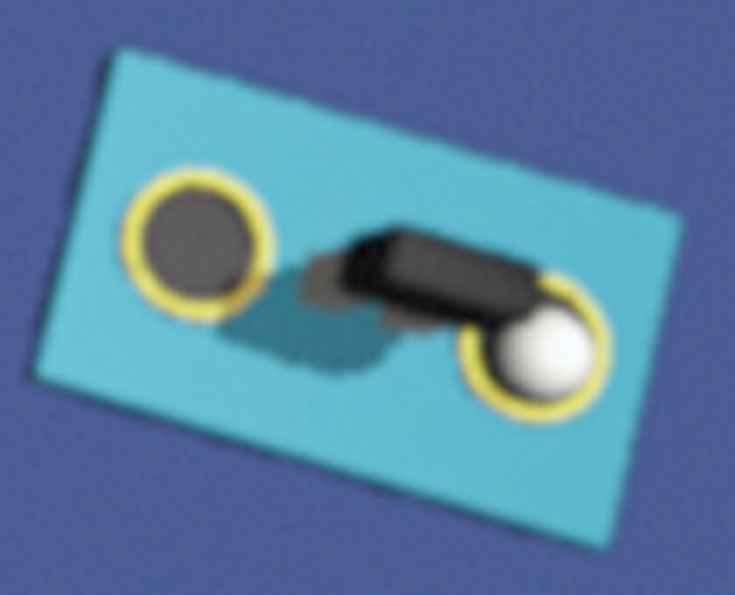

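View pics/c_card.png

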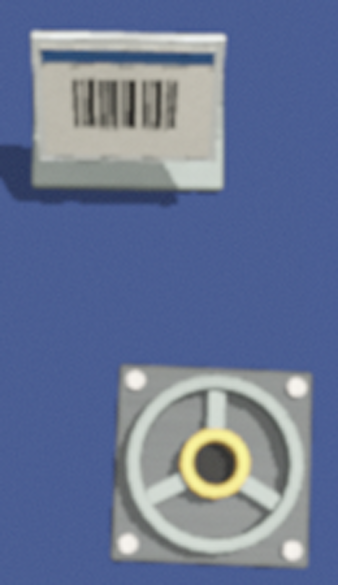

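View pics/c_sscan.png

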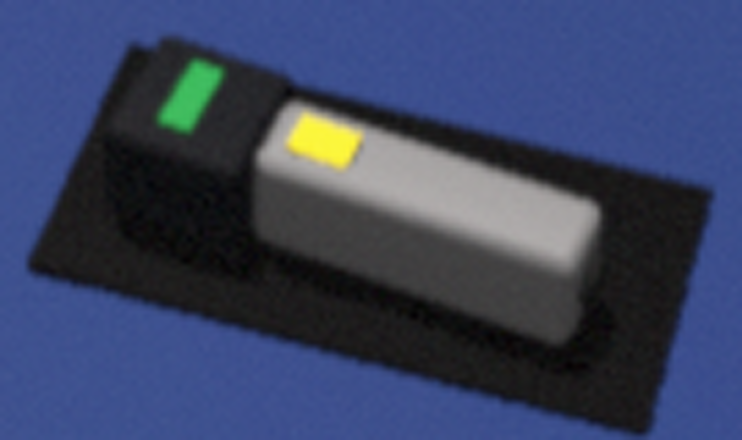

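View pics/c_stray.png

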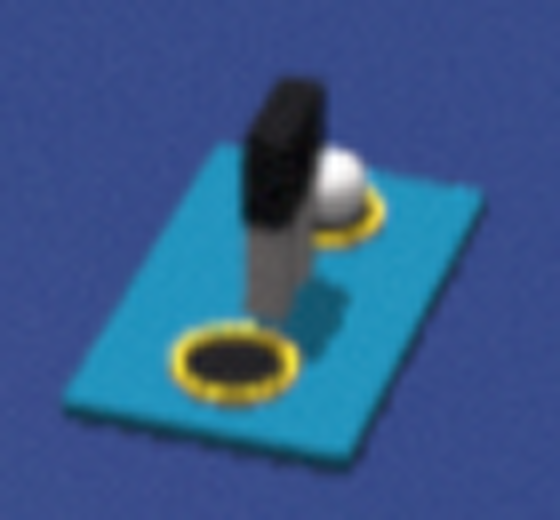

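Readings in crop pixels. Scanner: green (262,144), yellow (213,253), tail (124,462), window top edge (290,97), plus the mat corners. Tray: plate corners, rims at (198,243) and (535,348), ball (547,350). Barcode is at (124.5,104) and socket at (215,463).

```bash
cat > h.py <<'E'
import numpy as np
from station import arm, optics
C={n:optics.camera_model(n) for n in("side","top")}
def ray(n,u,v,z):
    c=C[n];d=c["R"].T@np.linalg.solve(c["mtx"],[u,v,1]);o=-c["R"].T@c["t"]
    return o+d*(z-o[2])/d[2]
def proj(n,X):
    c=C[n];p=c["mtx"]@(c["R"]@np.array(X)+c["t"]);return p[:2]/p[2]
E
python3 - <<'E'
from h import *
np.set_printoptions(precision=4,suppress=True)
def pr(l,n,pts,z,o,k):
    print(l,n); P=np.array([ray(n,o[0]+(x+.5)/k-.5,o[1]+(y+.5)/k-.5,z)[:2] for x,y in pts]); print(P.tolist() if 0 else P); return P
pr("scan green,yellow,tail,win,headFL,FR,BL,BR","top",[(262,144),(213,253),(124,462),(290,97),(240,78),(335,115),(190,183),(296,222)],.048,(130,220),4.5)
pr("scan green,yellow","side",[(191,96),(325,141)],.048,(295,310),5.5)
m=pr("mat","top",[(202,37),(432,100),(280,580),(42,512)],.004,(130,220),4.5);print(m.mean(0),np.degrees(np.arctan2(*(m[0]+m[1]-m[2]-m[3])[::-1])))
m=pr("mat","side",[(133,45),(712,188),(650,432),(30,268)],.004,(295,310),5.5);print(m.mean(0))
m=pr("tray","top",[(120,48),(684,215),(605,550),(33,378)],.008,(450,235),7);print(m.mean(0),np.degrees(np.arctan2(*(m[1]+m[2]-m[0]-m[3])[::-1])))
m=pr("rims","top",[(198,243),(535,348)],.012,(450,235),7);print(m.mean(0),np.degrees(np.arctan2(*(m[1]-m[0])[::-1])))
pr("ball","top",[(547,350)],.0205,(450,235),7)
m=pr("tray","side",[(218,143),(485,187),(355,460),(62,400)],.008,(320,130),8);print(m.mean(0))
m=pr("rims","side",[(235,362),(330,205)],.012,(320,130),8)
pr("ball","side",[(338,186)],.0205,(320,130),8)
pr("barcode","top",[(124.5,104)],.130,(250,115),2.6)
pr("socket","top",[(215,463)],.040,(250,115),2.6)
m=pr("flange","top",[(122,366),(312,374),(308,567),(112,562)],.008,(250,115),2.6);print(m.mean(0))
print("side socket",ray("side",369,241,.04), "barcode",ray("side",254,221,.13))
E
```

```text
scan green,yellow,tail,win,headFL,FR,BL,BR top
[[0.5514 0.2878]
 [0.5051 0.3072]
 [0.4182 0.3414]
 [0.5716 0.2765]
 [0.58   0.298 ]
 [0.5637 0.2571]
 [0.5349 0.3178]
 [0.5179 0.2726]]
scan green,yellow side
[[0.5518 0.2864]
 [0.5051 0.3053]]
mat top
[[0.6059 0.3254]
 [0.5766 0.2222]
 [0.367  0.2844]
 [0.3971 0.3878]]
[0.4867 0.305 ] -16.585346461873637
mat side
[[0.5752 0.2229]
 [0.3665 0.2843]
 [0.3964 0.3894]
 [0.6066 0.3281]]
[0.4862 0.3062]
tray top
[[ 0.5733 -0.2659]
 [ 0.5233 -0.4273]
 [ 0.4279 -0.3966]
 [ 0.4782 -0.2353]]
[ 0.5007 -0.3313] -107.26849908822267
rims top
[[ 0.5161 -0.2839]
 [ 0.4851 -0.3791]]
[ 0.5006 -0.3315] -107.97948811890933
ball top
[[ 0.484  -0.3788]]
tray side
[[ 0.523  -0.4285]
 [ 0.4287 -0.4019]
 [ 0.4768 -0.2348]
 [ 0.5735 -0.2662]]
[ 0.5005 -0.3329]
rims side
[[ 0.5163 -0.2844]
 [ 0.4836 -0.3823]]
ball side
[[ 0.4811 -0.3813]]
barcode top
[[0.7173 0.0758]]
socket top
[[0.4705 0.0108]]
flange top
[[ 0.5473  0.0794]
 [ 0.54   -0.0674]
 [ 0.3933 -0.0602]
 [ 0.3987  0.0878]]
[0.4698 0.0099]
side socket [0.4701 0.0198 0.04  ] barcode [0.718  0.0679 0.13  ]
```

Run:
```python
import cv2
s=cv2.imread("pics/side0.png")
cv2.imwrite("pics/c_scard.png",cv2.resize(s[180:300,215:415],None,fx=4,fy=4,interpolation=cv2.INTER_CUBIC))
```

```text
(no output)
```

View pics/c_scard.png

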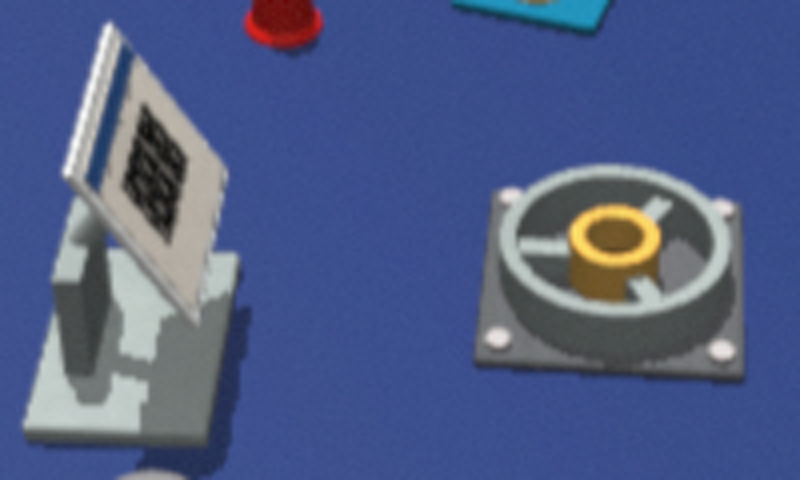

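Run:
```python
from h import *
np.set_printoptions(precision=4,suppress=True)
T=lambda x,y,z:ray("top",250+(x+.5)/2.6-.5,115+(y+.5)/2.6-.5,z)[:2]
S=lambda x,y,z:ray("side",215+(x+.5)/4-.5,180+(y+.5)/4-.5,z)[:2]
print("card top T",T(32,33,.18),T(226,36,.18),"S",S(110,25,.18),S(67,177,.18))
print("foot front T",T(32,188,.01),T(222,188,.01),"S",S(240,258,.01),S(207,440,.01))
print("barcode S",S(156,174,.13),"socket S",S(615,237,.04), S(615,241,.04))
print("bar edges T L/R",T(73,104,.13),T(177,104,.13))
print("jar top",ray("top",201,172,.075),"spool",ray("top",461,184,.074))
```

```text
card top T [0.7504 0.1371] [0.7481 0.0074] S [0.7469 0.0108] [0.75   0.1407]
foot front T [0.6883 0.1491] [ 0.6877 -0.0002] S [0.6873 0.0026] [0.6902 0.1515]
barcode S [0.7179 0.0751] socket S [0.4714 0.0125] [0.4714 0.016 ]
bar edges T L/R [0.7174 0.1119] [0.7172 0.0389]
jar top [0.7014 0.2611 0.075 ] spool [ 0.6758 -0.2397  0.074 ]
```

```bash
cat >> h.py <<'E'
from scipy.spatial.transform import Rotation as Ro
def rel(pos,yaw_deg,roll=180,pitch=0):
    s=arm.get_state();R=Ro.from_euler("xyz",s["ee_rot"]);
    G=Ro.from_euler("xyz",[roll,pitch,yaw_deg],degrees=True)
    d=R.inv().apply(np.array(pos)-s["eef_pos"]);r=(R.inv()*G).as_rotvec(degrees=True)
    print("t",round(s["t"],2),"pos",s["eef_pos"].round(4),"rpy",np.degrees(s["ee_rot"]).round(2),"F",s["force"].round(2),"w",round(s["width"],4))
    print("rel",d.round(4),r.round(2))
E
python3 -c "
from h import *
rel([.4862,.3132,.15],-22)"
```

```text
t 0.1 pos [0.2338 0.6328 0.2477] rpy [ 1.7991e+02 -1.0000e-02 -2.0280e+01] F [0.31 0.1  0.01] w 0.0876
rel [0.3475 0.2122 0.0981] [ 0.09 -0.01  1.72]
```

jog_arm([
  [[0.02, 0.012, 0.006, 0, 0, 0, 0.0876], [0.06, 0.036, 0.016, 0, 0, 0.5, 0.0876], [0.1, 0.06, 0.028, 0, 0, 1, 0.0876], [0.14, 0.085, 0.04, 0, 0, 1.7, 0.0876], [0.18, 0.11, 0.05, 0, 0, 1.7, 0.0876], [0.22, 0.134, 0.062, 0, 0, 1.7, 0.0876], [0.26, 0.158, 0.074, 0, 0, 1.7, 0.0876], [0.29, 0.177, 0.082, 0, 0, 1.7, 0.0876]],
])

```text
t: 0.9
eef_pos: [0.4452, 0.3636, 0.165]
ee_rot: [3.139, 0.0, -0.384]
force: [0.0, 1.0, 0.6]
width: 0.0877
```

```bash
python3 -c "
from h import *
rel([.4862,.3132,.10],-22)"
```

```text
t 0.9 pos [0.4452 0.3636 0.165 ] rpy [ 1.7984e+02  2.0000e-02 -2.2030e+01] F [0.03 1.02 0.62] w 0.0877
rel [0.057  0.0311 0.0651] [ 0.16  0.02 -0.03]
```

jog_arm([
  [[0.03, 0.016, 0.01, 0, 0, 0, 0.0876], [0.05, 0.027, 0.03, 0, 0, 0, 0.0876], [0.057, 0.031, 0.05, 0, 0, 0, 0.0876], [0.057, 0.031, 0.065, 0, 0, 0, 0.0876], [0.057, 0.031, 0.065, 0, 0, 0, 0.0876]],
])

```text
t: 1.4
eef_pos: [0.4854, 0.3116, 0.0977]
ee_rot: [3.134, 0.002, -0.386]
force: [-0.3, -0.2, -0.1]
width: 0.0872
```

```bash
python3 -c "
from h import *
import cv2
rel([.4862,.3132,.031],-22)
cv2.imwrite('pics/a1.png',optics.grab_frame('top')[200:360,110:270,::-1].repeat(3,0).repeat(3,1))
f=optics.grab_frame('side')[280:400,260:460,::-1].repeat(4,0).repeat(4,1);cv2.imwrite('pics/a2.png',f)
"
```

```text
t 1.4 pos [0.4854 0.3116 0.0977] rpy [ 1.7959e+02  1.2000e-01 -2.2110e+01] F [-0.29 -0.17 -0.13] w 0.0872
rel [ 0.0003 -0.0023  0.0666] [ 0.41  0.12 -0.11]
```

View pics/a2.png

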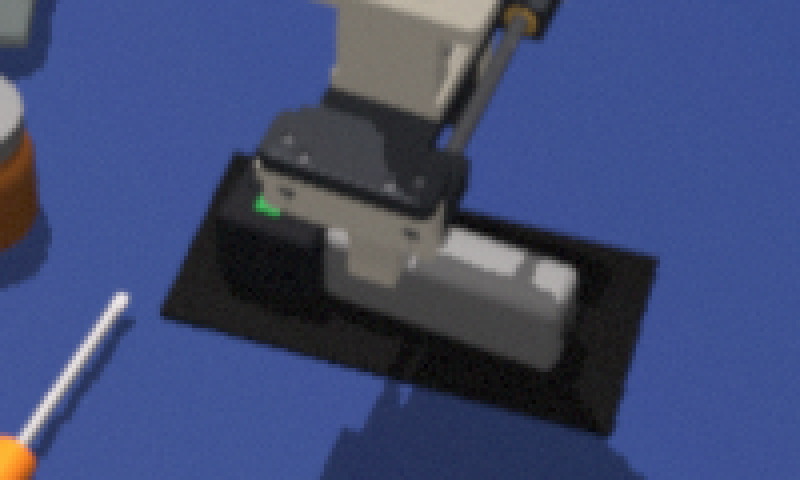

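The side crop shows the gripper squarely above the handle at about (370,270), lined up with it and behind the head. I'll descend and grip.

jog_arm([
  [[0, -0.002, 0.02, 0.4, 0, 0, 0.0876], [0, -0.002, 0.04, 0.4, 0, 0, 0.0876], [0, -0.002, 0.056, 0.4, 0, 0, 0.0876], [0, -0.002, 0.066, 0.4, 0, 0, 0.0876], [0, -0.002, 0.066, 0.4, 0, 0, 0.0876], [0, -0.002, 0.066, 0.4, 0, 0, 0.06], [0, -0.002, 0.066, 0.4, 0, 0, 0.045], [0, -0.002, 0.066, 0.4, 0, 0, 0.038]],
], newtons=30)

```text
t: 2.3
eef_pos: [0.4873, 0.3154, 0.035]
ee_rot: [-3.137, -0.0, -0.384]
force: [-0.2, 0.2, -0.5]
width: 0.0688
```

jog_arm([
  [[0, 0, 0, 0, 0, 0, 0.03], [0, 0, 0, 0, 0, 0, 0.02], [0, 0, 0, 0, 0, 0, 0.01], [0, 0, 0, 0, 0, 0, 0.01], [0, 0, 0, 0, 0, 0, 0.01]],
])

```text
t: 2.8
eef_pos: [0.4872, 0.3152, 0.035]
ee_rot: [-3.137, -0.0, -0.384]
force: [-0.5, -1.0, 1.8]
width: 0.0336
```

jog_arm([
  [[0, 0, -0.01, 0, 0, 0, 0.01], [0, 0, -0.03, 0, 0, 0, 0.01], [0, 0, -0.055, 0, 0, 0, 0.01], [0, 0, -0.08, 0, 0, 0, 0.01], [0, 0, -0.1, 0, 0, 0, 0.01], [0, 0, -0.115, 0, 0, 0, 0.01], [0, 0, -0.115, 0, 0, 0, 0.01]],
])

```text
t: 3.5
eef_pos: [0.4879, 0.3156, 0.1528]
ee_rot: [-3.133, -0.002, -0.384]
force: [0.7, 0.6, -1.7]
width: 0.0336
```

```bash
python3 -c "
from h import *
import cv2
rel([.5225,.0784,.139],-1)
f=optics.grab_frame('side')[240:400,260:460,::-1].repeat(4,0).repeat(4,1);cv2.imwrite('pics/a3.png',f)
"
```

```text
t 3.5 pos [0.4879 0.3156 0.1528] rpy [-1.7952e+02 -1.0000e-01 -2.2000e+01] F [ 0.71  0.58 -1.67] w 0.0336
rel [0.1209 0.2071 0.0122] [ -0.46  -0.19 -21.  ]
```

View pics/a3.png

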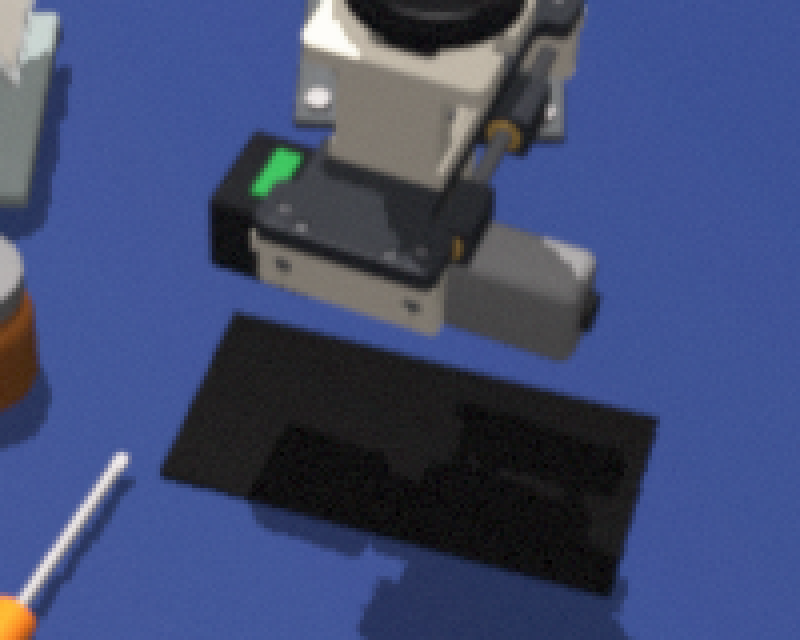

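The scanner is held and hangs level above the mat. I'll carry it to the scan pose.

jog_arm([
  [[0.006, 0.01, 0, 0, 0, -1, 0.01], [0.02, 0.035, 0.002, 0, 0, -4, 0.01], [0.04, 0.07, 0.004, -0.4, -0.2, -8, 0.01], [0.062, 0.107, 0.006, -0.4, -0.2, -12, 0.01], [0.085, 0.145, 0.008, -0.4, -0.2, -15, 0.01], [0.104, 0.177, 0.01, -0.4, -0.2, -18, 0.01], [0.116, 0.198, 0.012, -0.4, -0.2, -20, 0.01], [0.12, 0.206, 0.012, -0.4, -0.2, -21, 0.01]],
])

```text
t: 4.35
eef_pos: [0.5202, 0.0765, 0.1362]
ee_rot: [3.14, 0.005, -0.019]
force: [-0.4, 0.1, -2.1]
width: 0.0337
```

jog_arm([
  [[0, 0, 0, 0, 0, 0, 0.01], [0, 0, 0, 0, 0, 0, 0.01]],
])

```text
t: 4.55
eef_pos: [0.5195, 0.0761, 0.1352]
ee_rot: [3.139, 0.006, -0.021]
force: [-1.2, 0.5, -2.1]
width: 0.0339
```

```bash
python3 -c "
from h import *
import cv2
rel([.5225,.0784,.139],-1)
f=optics.grab_frame('side')[150:300,215:415,::-1];cv2.imwrite('pics/a4.png',cv2.resize(f,None,fx=4,fy=4))
f=optics.grab_frame('top')[100:280,230:390,::-1];cv2.imwrite('pics/a5.png',cv2.resize(f,None,fx=3.3,fy=3.3))
"
```

```text
t 4.55 pos [0.5195 0.0761 0.1352] rpy [179.87   0.37  -1.18] F [-1.16  0.5  -2.06] w 0.0339
rel [ 0.0029 -0.0023 -0.0038] [ 0.12  0.37 -0.17]
```

View pics/a4.png

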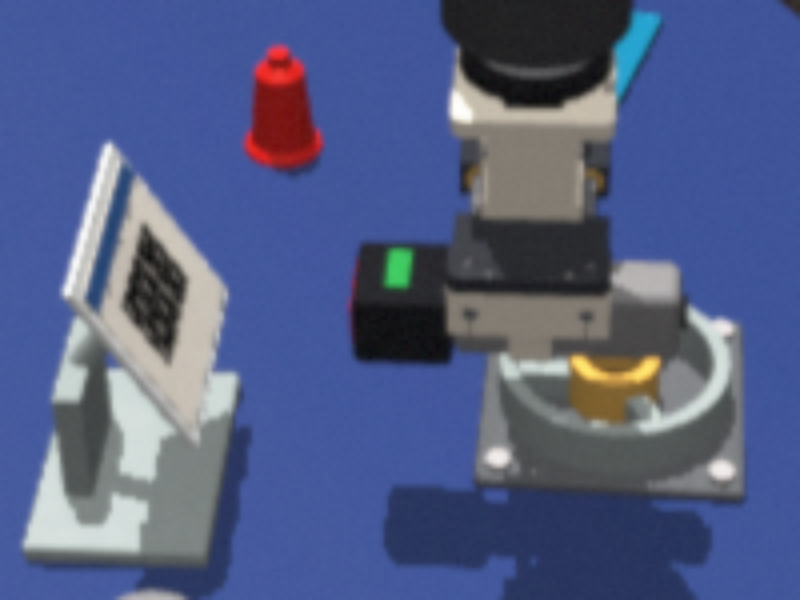

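View pics/a5.png

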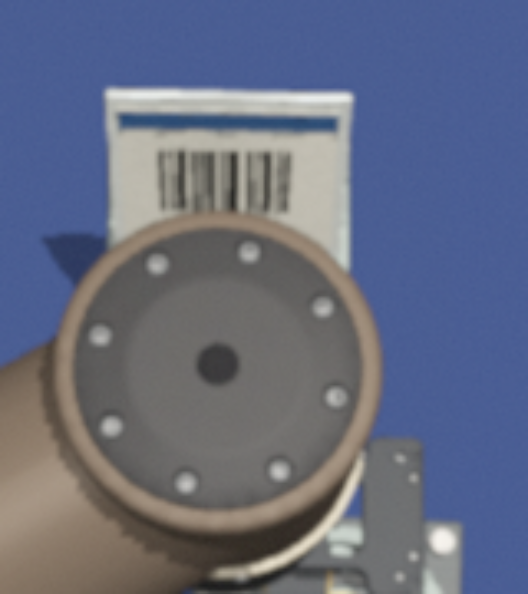

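```bash
python3 -c "
from h import *
print(ray('side',215+398.5/4-.5,150+269.5/4-.5,.148), proj('side',[.590,.0747,.148]))
for x,y in[(355,303),(361,245),(447,311)]: print(ray('side',215+(x+.5)/4-.5,150+(y+.5)/4-.5,.148))
"
```

```text
[0.58997189 0.0727361  0.148     ] [314.06557676 217.45692148]
[0.61064915 0.10159115 0.148     ]
[0.61051699 0.05284535 0.148     ]
[0.56325719 0.10663218 0.148     ]
```

jog_arm([
  [[0.002, -0.001, -0.002, 0.1, 0.2, 0, 0.01], [0.0035, -0.0025, -0.004, 0.1, 0.4, 0, 0.01], [0.0035, -0.0025, -0.005, 0.1, 0.4, 0, 0.01]],
])

```text
t: 4.95
eef_pos: [0.5239, 0.0802, 0.1411]
ee_rot: [-3.141, -0.002, -0.018]
force: [-0.2, 0.4, -1.2]
width: 0.0337
```

jog_arm([
  [[0, 0.0015, 0.001, 0, -0.1, 0, 0.01], [0, 0.0015, 0.001, 0, -0.1, 0, 0.01], [0, 0.0015, 0.001, 0, -0.1, 0, 0.01], [0, 0.0015, 0.001, 0, -0.1, 0, 0.01]],
])

```text
t: 5.35
eef_pos: [0.5238, 0.0785, 0.1401]
ee_rot: [-3.141, -0.001, -0.018]
force: [0.2, -0.2, -1.5]
width: 0.0338
```

```bash
python3 -c "
from h import *
import cv2
for i in range(60):
    f=optics.grab_frame('side')
    if i%6==0: s=arm.get_state(); print(round(s['t'],2),s['eef_pos'].round(5),np.degrees(s['ee_rot']).round(2),abs(s['qd']).max().round(4))
cv2.imwrite('pics/a6.png',cv2.resize(f[150:300,215:415,::-1],None,fx=4,fy=4))
"
```

```text
5.4 [0.52381 0.07861 0.14007] [-1.7999e+02 -4.0000e-02 -1.0500e+00] 0.0022
5.7 [0.52383 0.07864 0.14009] [-1.7999e+02 -4.0000e-02 -1.0400e+00] 0.0021
6.0 [0.52384 0.07863 0.1401 ] [-1.7999e+02 -4.0000e-02 -1.0400e+00] 0.0017
6.3 [0.52387 0.07864 0.14011] [-1.7999e+02 -5.0000e-02 -1.0400e+00] 0.0013
6.6 [0.52385 0.07866 0.14012] [-1.7999e+02 -4.0000e-02 -1.0400e+00] 0.0021
6.9 [0.52383 0.07867 0.14012] [-1.7999e+02 -4.0000e-02 -1.0400e+00] 0.0019
7.2 [0.52384 0.07863 0.1401 ] [-1.7999e+02 -4.0000e-02 -1.0400e+00] 0.0021
7.5 [0.52384 0.07867 0.1401 ] [-1.7999e+02 -4.0000e-02 -1.0400e+00] 0.0031
7.8 [0.52384 0.07865 0.14012] [-1.7999e+02 -4.0000e-02 -1.0400e+00] 0.0013
8.1 [0.52384 0.07862 0.1401 ] [-1.7999e+02 -4.0000e-02 -1.0400e+00] 0.0009
```

View pics/a6.png

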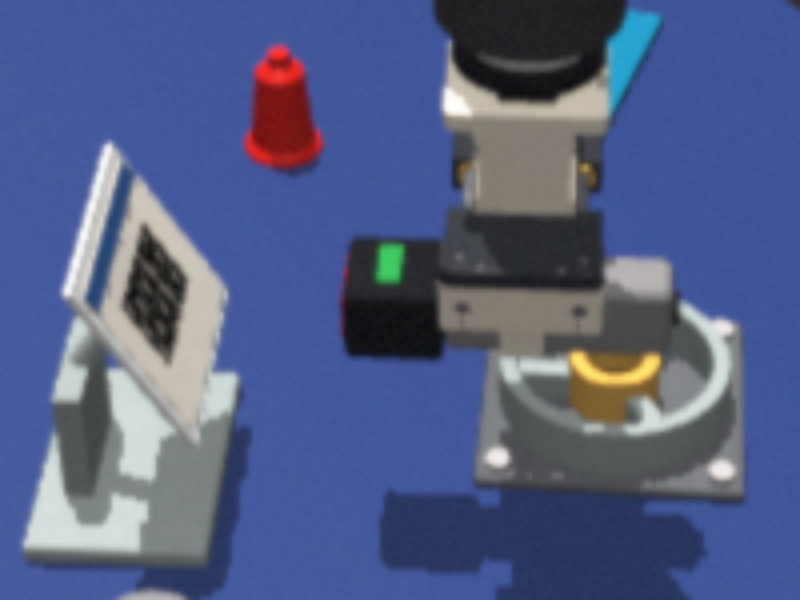

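The picture shows the window facing the card at about 10 cm, and the state held to within 0.1 mm for 2.7 s. Now I'll return to the mat.

```bash
python3 -c "
from h import *
rel([.478,.309,.145],-18)"
```

```text
t 8.35 pos [0.5239 0.0787 0.1401] rpy [-1.7999e+02 -4.0000e-02 -1.0400e+00] F [-0.55  0.25 -1.91] w 0.0337
rel [-0.05   -0.2295 -0.0049] [-0.02 -0.04 16.96]
```

jog_arm([
  [[-0.003, -0.012, -0.005, 0, 0, 1, 0.01], [-0.009, -0.04, -0.005, 0, 0, 3, 0.01], [-0.018, -0.08, -0.005, 0, 0, 6, 0.01], [-0.027, -0.12, -0.005, 0, 0, 9, 0.01], [-0.036, -0.16, -0.005, 0, 0, 12, 0.01], [-0.043, -0.195, -0.005, 0, 0, 15, 0.01], [-0.048, -0.22, -0.005, 0, 0, 17, 0.01], [-0.05, -0.2295, -0.005, 0, 0, 17, 0.01]],
])

```text
t: 9.15
eef_pos: [0.4777, 0.3114, 0.1451]
ee_rot: [-3.141, -0.001, -0.314]
force: [-0.7, -0.8, -2.1]
width: 0.0341
```

jog_arm([
  [[0, 0, 0.015, 0, 0, 0, 0.01], [0, 0, 0.035, 0, 0, 0, 0.01], [0, 0, 0.06, 0, 0, 0, 0.01], [0, 0, 0.075, 0, 0, 0, 0.01], [0, 0, 0.082, 0, 0, 0, 0.01], [0, 0, 0.082, 0, 0, 0, 0.01], [0, 0, 0.082, 0, 0, 0, 0.01]],
])

```text
t: 9.85
eef_pos: [0.4782, 0.3116, 0.0637]
ee_rot: [-3.14, -0.001, -0.313]
force: [-0.3, -0.3, -2.4]
width: 0.0341
```

```bash
python3 -c "
from h import *
rel([.478,.309,.035],-18)"
```

```text
t 9.85 pos [0.4782 0.3116 0.0637] rpy [-1.7991e+02 -8.0000e-02 -1.7950e+01] F [-0.35 -0.28 -2.39] w 0.0341
rel [0.0005 0.0026 0.0287] [-0.09 -0.08  0.05]
```

Lower gently to contact.

jog_arm([
  [[0, 0.002, 0.01, 0, 0, 0, 0.01], [0, 0.0025, 0.018, 0, 0, 0, 0.01], [0, 0.0025, 0.024, 0, 0, 0, 0.01], [0, 0.0025, 0.027, 0, 0, 0, 0.01], [0, 0.0025, 0.028, 0, 0, 0, 0.01], [0, 0.0025, 0.028, 0, 0, 0, 0.01]],
])

```text
t: 10.45
eef_pos: [0.4775, 0.3092, 0.0356]
ee_rot: [-3.14, -0.001, -0.313]
force: [-0.3, 0.7, -1.6]
width: 0.0339
```

jog_arm([
  [[0, 0, 0.001, 0, 0, 0, 0.01], [0, 0, 0.001, 0, 0, 0, 0.01]],
])

```text
t: 10.65
eef_pos: [0.4777, 0.3095, 0.035]
ee_rot: [-3.14, -0.002, -0.313]
force: [0.2, -0.6, 1.4]
width: 0.0338
```

Contact: the force changed sign to +1.4 N. Release slowly and rise.

jog_arm([
  [[0, 0, 0, 0, 0, 0, 0.038], [0, 0, 0, 0, 0, 0, 0.045], [0, 0, 0, 0, 0, 0, 0.06], [0, 0, 0, 0, 0, 0, 0.08], [0, 0, 0, 0, 0, 0, 0.0876], [0, 0, 0, 0, 0, 0, 0.0876], [0, 0, 0, 0, 0, 0, 0.0876], [0, 0, 0, 0, 0, 0, 0.0876]],
])

```text
t: 11.45
eef_pos: [0.4777, 0.3095, 0.035]
ee_rot: [-3.14, -0.002, -0.313]
force: [-0.1, 0.1, 0.2]
width: 0.0855
```

jog_arm([
  [[0, 0, -0.01, 0, 0, 0, 0.0876], [0, 0, -0.03, 0, 0, 0, 0.0876], [0, 0, -0.06, 0, 0, 0, 0.0876], [0, 0, -0.1, 0, 0, 0, 0.0876], [0, 0, -0.14, 0, 0, 0, 0.0876], [0, 0, -0.18, 0, 0, 0, 0.0876], [0, 0, -0.21, 0, 0, 0, 0.0876]],
])

```text
t: 12.15
eef_pos: [0.4776, 0.3094, 0.2489]
ee_rot: [-3.137, -0.003, -0.313]
force: [0.6, -0.6, -0.4]
width: 0.0875
```

```bash
python3 -c "
from h import *
import cv2
rel([.5006,-.332,.21],-107.5)
f=optics.grab_frame('side');cv2.imwrite('pics/b1.png',f[:,:,::-1])
"
```

```text
t 12.15 pos [0.4776 0.3094 0.2489] rpy [-179.72   -0.19  -17.91] F [ 0.59 -0.64 -0.44] w 0.0875
rel [0.219  0.6034 0.0367] [-3.600e-01  7.000e-02  8.959e+01]
```

View pics/b1.png

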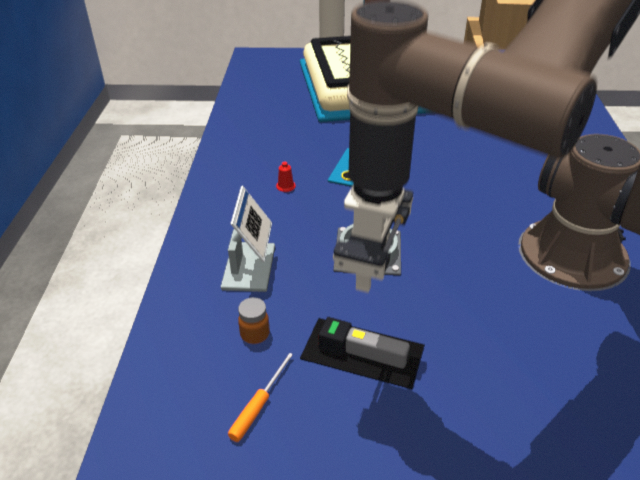

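The scanner lies on its mat, released and not dislodged. Next, over to the tray.

jog_arm([
  [[0.005, 0.015, 0, 0, 0, 2, 0.0876], [0.018, 0.05, 0, 0, 0, 8, 0.0876], [0.033, 0.09, 0, 0, 0, 14, 0.0876], [0.048, 0.132, 0, 0, 0, 20, 0.0876], [0.064, 0.176, 0, 0, 0, 26, 0.0876], [0.08, 0.22, 0, 0, 0, 32, 0.0876], [0.096, 0.264, 0, 0, 0, 38, 0.0876], [0.112, 0.308, 0, 0, 0, 44, 0.0876]],
])

```text
t: 13.0
eef_pos: [0.4905, -0.0192, 0.2518]
ee_rot: [-3.129, 0.002, -1.085]
force: [1.7, -0.1, 0.9]
width: 0.0876
```

```bash
python3 -c "
from h import *
rel([.5006,-.332,.21],-107.5)"
```

```text
t 13.0 pos [ 0.4905 -0.0192  0.2518] rpy [-1.7928e+02  1.1000e-01 -6.2150e+01] F [ 1.72 -0.15  0.88] w 0.0876
rel [0.2814 0.1377 0.0395] [-0.64  0.39 45.35]
```

jog_arm([
  [[0.036, 0.018, 0.005, 0, 0, 6, 0.0876], [0.074, 0.036, 0.01, 0, 0, 12, 0.0876], [0.112, 0.055, 0.015, 0, 0, 18, 0.0876], [0.15, 0.073, 0.02, -0.3, 0.2, 24, 0.0876], [0.188, 0.092, 0.026, -0.6, 0.4, 30, 0.0876], [0.225, 0.11, 0.031, -0.6, 0.4, 36, 0.0876], [0.258, 0.126, 0.036, -0.6, 0.4, 42, 0.0876], [0.276, 0.135, 0.039, -0.6, 0.4, 45, 0.0876]],
])

```text
t: 13.8
eef_pos: [0.4991, -0.3287, 0.2097]
ee_rot: [3.141, -0.0, -1.877]
force: [0.6, -0.6, -0.4]
width: 0.0882
```

jog_arm([
  [[0, 0, 0, 0, 0, 0, 0.0876], [0, 0, 0, 0, 0, 0, 0.0876]],
])

```text
t: 14.0
eef_pos: [0.498, -0.3292, 0.2093]
ee_rot: [3.139, -0.0, -1.878]
force: [0.2, 0.1, -0.3]
width: 0.0876
```

```bash
python3 -c "
from h import *
import cv2
rel([.5006,-.332,.15],-107.5)
f=optics.grab_frame('side')[60:210,260:460,::-1];cv2.imwrite('pics/b2.png',cv2.resize(f,None,fx=4,fy=4))
f=optics.grab_frame('top')[200:340,420:580,::-1];cv2.imwrite('pics/b3.png',cv2.resize(f,None,fx=4,fy=4))
"
```

```text
t 14.0 pos [ 0.498  -0.3292  0.2093] rpy [ 1.7987e+02 -1.0000e-02 -1.0762e+02] F [ 0.22  0.08 -0.3 ] w 0.0876
rel [ 0.0019 -0.0034  0.0593] [ 0.13 -0.01 -0.12]
```

View pics/b2.png

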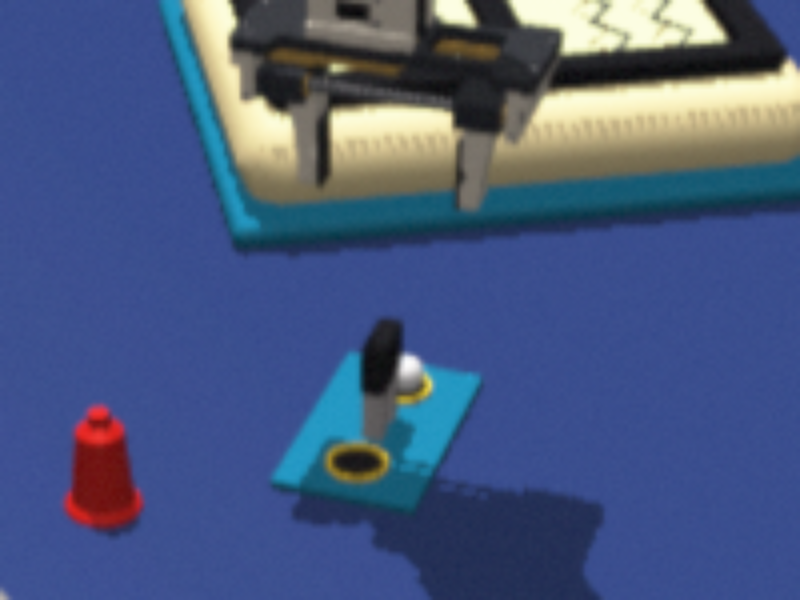

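The tray sits undisturbed under the gripper, which straddles the bar with the ball in its pocket. Descending in two calls.

jog_arm([
  [[0.001, -0.002, 0.02, 0, 0, 0, 0.0876], [0.002, -0.004, 0.045, 0, 0, 0, 0.0876], [0.002, -0.004, 0.07, 0, 0, 0, 0.0876], [0.002, -0.004, 0.085, 0, 0, 0, 0.0876], [0.002, -0.004, 0.092, 0, 0, 0, 0.0876], [0.002, -0.004, 0.092, 0, 0, 0, 0.0876], [0.002, -0.004, 0.092, 0, 0, 0, 0.0876]],
])

```text
t: 14.8
eef_pos: [0.5026, -0.3311, 0.119]
ee_rot: [-3.141, -0.0, -1.875]
force: [0.6, 0.4, 0.2]
width: 0.0877
```

```bash
python3 -c "
from h import *
import cv2
rel([.5006,-.332,.066],-107.5)
f=optics.grab_frame('side')[100:210,300:440,::-1];cv2.imwrite('pics/b4.png',cv2.resize(f,None,fx=5,fy=5))
f=optics.grab_frame('top')[200:340,420:580,::-1];cv2.imwrite('pics/b5.png',cv2.resize(f,None,fx=4,fy=4))
"
```

```text
t 14.8 pos [ 0.5026 -0.3311  0.119 ] rpy [-1.7997e+02 -2.0000e-02 -1.0742e+02] F [0.64 0.44 0.15] w 0.0877
rel [0.0015 0.0017 0.053 ] [-0.03 -0.02  0.08]
```

View pics/b4.png

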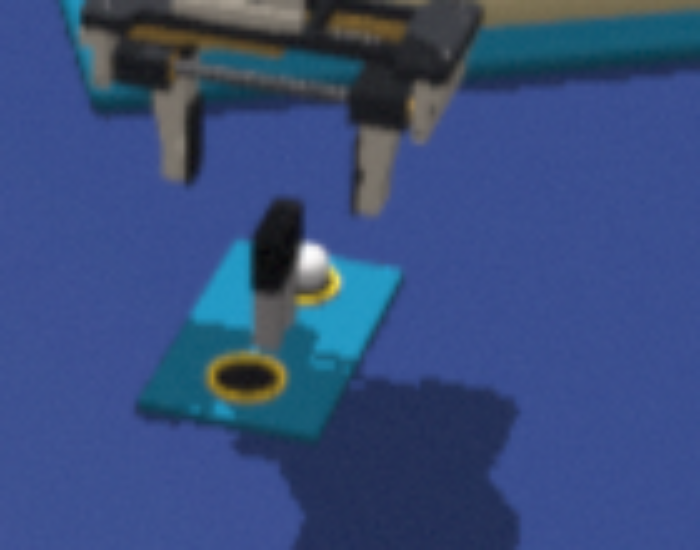

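View pics/b5.png

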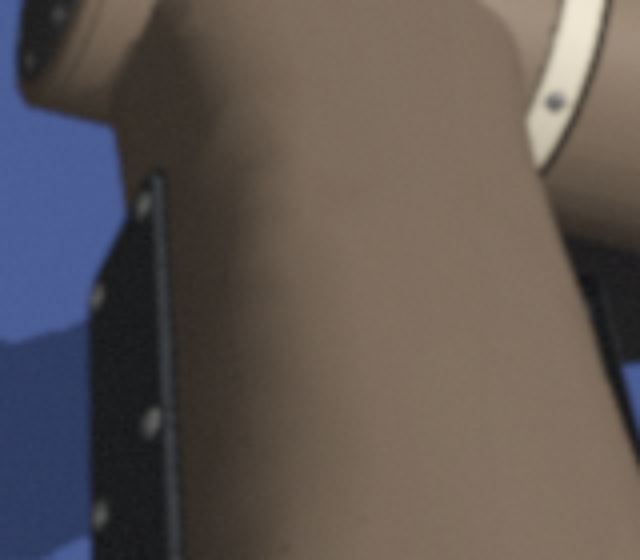

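The side crop shows the bar at (275,245) between the two fingers at (180,130) and (370,160), all clear of the ball. The top view is hidden by the arm. Down to grasp height.

jog_arm([
  [[0.0005, 0.001, 0.015, 0, 0, 0, 0.0876], [0.001, 0.0015, 0.03, 0, 0, 0, 0.0876], [0.001, 0.0015, 0.042, 0, 0, 0, 0.0876], [0.001, 0.0015, 0.05, 0, 0, 0, 0.0876], [0.001, 0.0015, 0.053, 0, 0, 0, 0.0876], [0.001, 0.0015, 0.053, 0, 0, 0, 0.07], [0.001, 0.0015, 0.053, 0, 0, 0, 0.06], [0.001, 0.0015, 0.053, 0, 0, 0, 0.05]],
], newtons=15)

```text
t: 15.7
eef_pos: [0.5014, -0.3319, 0.0668]
ee_rot: [-3.139, -0.0, -1.875]
force: [-0.2, 0.1, 0.5]
width: 0.0689
```

```bash
python3 -c "
from h import *
import cv2
rel([.5006,-.332,.066],-107.5)
f=optics.grab_frame('side')[100:210,300:440,::-1];cv2.imwrite('pics/b6.png',cv2.resize(f,None,fx=5,fy=5))
"
```

```text
t 15.7 pos [ 0.5014 -0.3319  0.0668] rpy [-1.7988e+02 -1.0000e-02 -1.0745e+02] F [-0.22  0.12  0.46] w 0.0689
rel [0.0003 0.0007 0.0008] [-0.12 -0.01  0.05]
```

View pics/b6.png

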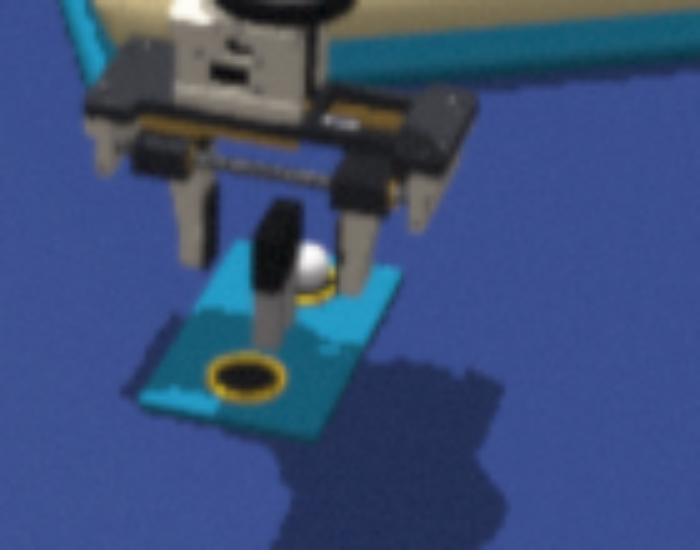

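The bar sits evenly between the fingers, with roughly equal gaps of 40 px. Closing slowly.

jog_arm([
  [[0, 0, 0, 0, 0, 0, 0.06], [0, 0, 0, 0, 0, 0, 0.052], [0, 0, 0, 0, 0, 0, 0.044], [0, 0, 0, 0, 0, 0, 0.037], [0, 0, 0, 0, 0, 0, 0.031], [0, 0, 0, 0, 0, 0, 0.027], [0, 0, 0, 0, 0, 0, 0.024], [0, 0, 0, 0, 0, 0, 0.022]],
])

```text
t: 16.55
eef_pos: [0.5013, -0.3319, 0.0667]
ee_rot: [-3.14, -0.0, -1.875]
force: [-0.3, 0.2, 0.5]
width: 0.0229
```

jog_arm([
  [[0, 0, 0, 0, 0, 0, 0.02], [0, 0, 0, 0, 0, 0, 0.018], [0, 0, 0, 0, 0, 0, 0.016], [0, 0, 0, 0, 0, 0, 0.014], [0, 0, 0, 0, 0, 0, 0.01], [0, 0, 0, 0, 0, 0, 0.006]],
])

```text
t: 17.15
eef_pos: [0.5008, -0.3318, 0.0667]
ee_rot: [-3.14, -0.0, -1.876]
force: [-3.1, 1.3, 2.7]
width: 0.0181
```

jog_arm([
  [[0, 0, 0, 0, 0, 0, 0.006], [0, 0, 0, 0, 0, 0, 0.006], [0, 0, 0, 0, 0, 0, 0.006]],
], newtons=45)

```text
t: 17.45
eef_pos: [0.5008, -0.3318, 0.0667]
ee_rot: [-3.141, -0.0, -1.875]
force: [-2.3, 1.2, 2.0]
width: 0.0178
```

```bash
python3 -c "
from h import *
import cv2
rel([.5006,-.332,.066],-107.5)
f=optics.grab_frame('side')[100:210,300:440,::-1];cv2.imwrite('pics/b7.png',cv2.resize(f,None,fx=5,fy=5))
"
```

```text
t 17.45 pos [ 0.5008 -0.3318  0.0667] rpy [-1.7994e+02 -1.0000e-02 -1.0746e+02] F [-2.35  1.2   2.04] w 0.0178
rel [0.0003 0.0001 0.0007] [-0.06 -0.01  0.04]
```

View pics/b7.png

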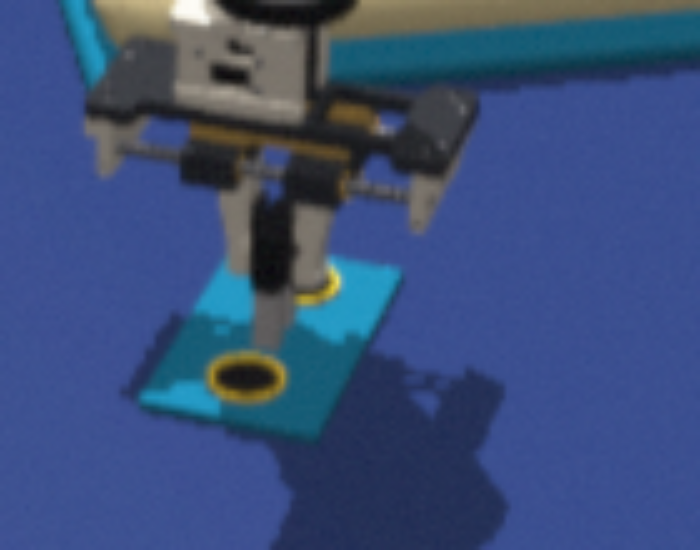

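The jaws are closed on the bar at 17.8 mm and the tray hasn't moved. Lifting smoothly.

jog_arm([
  [[0, 0, -0.002, 0, 0, 0, 0.006], [0, 0, -0.006, 0, 0, 0, 0.006], [0, 0, -0.012, 0, 0, 0, 0.006], [0, 0, -0.018, 0, 0, 0, 0.006], [0, 0, -0.024, 0, 0, 0, 0.006], [0, 0, -0.028, 0, 0, 0, 0.006], [0, 0, -0.03, 0, 0, 0, 0.006], [0, 0, -0.03, 0, 0, 0, 0.006]],
])

```text
t: 18.3
eef_pos: [0.5009, -0.3318, 0.0971]
ee_rot: [-3.14, -0.0, -1.876]
force: [-0.6, 0.3, -3.7]
width: 0.0177
```

```bash
python3 -c "
from h import *
import cv2
rel([.5006,-.332,.168],-107.5)
f=optics.grab_frame('side')[90:200,300:440,::-1];cv2.imwrite('pics/b8.png',cv2.resize(f,None,fx=5,fy=5))
"
```

```text
t 18.3 pos [ 0.5009 -0.3318  0.0971] rpy [-1.7990e+02 -1.0000e-02 -1.0746e+02] F [-0.56  0.26 -3.72] w 0.0177
rel [ 0.0003  0.0002 -0.0709] [-0.1  -0.01  0.04]
```

View pics/b8.png

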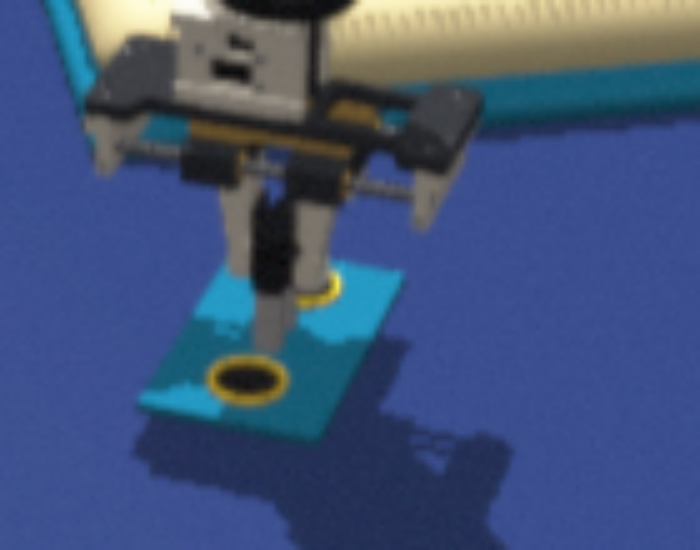

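The tray is lifted and level. The wrist load of about 3.5 N fits tray plus ball. Continuing up.

jog_arm([
  [[0, 0, -0.003, 0, 0, 0, 0.006], [0, 0, -0.011, 0, 0, 0, 0.006], [0, 0, -0.023, 0, 0, 0, 0.006], [0, 0, -0.037, 0, 0, 0, 0.006], [0, 0, -0.051, 0, 0, 0, 0.006], [0, 0, -0.062, 0, 0, 0, 0.006], [0, 0, -0.069, 0, 0, 0, 0.006], [0, 0, -0.071, 0, 0, 0, 0.006]],
])

```text
t: 19.15
eef_pos: [0.5011, -0.3318, 0.169]
ee_rot: [-3.139, -0.0, -1.875]
force: [-0.6, 0.3, -3.9]
width: 0.0173
```

```bash
python3 -c "
from h import *
a=np.radians(-107.5); t=np.array([.4707,.0112])-.05*np.array([np.cos(a),np.sin(a)]); print(t)
rel([*t,.168],-107.5)
"
```

```text
[0.48573529 0.05888585]
t 19.15 pos [ 0.5011 -0.3318  0.169 ] rpy [-1.7982e+02 -1.0000e-02 -1.0746e+02] F [-0.55  0.26 -3.88] w 0.0173
rel [-0.3681  0.1319  0.0006] [-0.18 -0.01  0.04]
```

jog_arm([
  [[-0.002, 0.001, 0, 0, 0, 0, 0.006], [-0.0065, 0.0025, 0, 0, 0, 0, 0.006], [-0.014, 0.005, 0, 0, 0, 0, 0.006], [-0.0235, 0.0085, 0, 0, 0, 0, 0.006], [-0.033, 0.012, 0, 0, 0, 0, 0.006], [-0.0405, 0.0145, 0, 0, 0, 0, 0.006], [-0.045, 0.016, 0, 0, 0, 0, 0.006], [-0.047, 0.017, 0, 0, 0, 0, 0.006]],
])

```text
t: 19.95
eef_pos: [0.4991, -0.2812, 0.1692]
ee_rot: [-3.138, -0.0, -1.875]
force: [0.0, -0.5, -3.4]
width: 0.0182
```

```bash
python3 -c "
from h import *
import cv2
rel([.4857,.0589,.168],-107.5)
f=optics.grab_frame('side')[90:210,300:440,::-1];cv2.imwrite('pics/b9.png',cv2.resize(f,None,fx=5,fy=5))
f=optics.grab_frame('top')[200:360,400:600,::-1];cv2.imwrite('pics/b10.png',cv2.resize(f,None,fx=4,fy=4))
"
```

```text
t 19.95 pos [ 0.4991 -0.2812  0.1692] rpy [-179.81   -0.   -107.41] F [ 0.05 -0.49 -3.38] w 0.0182
rel [-0.3205  0.1146  0.0007] [-0.19 -0.    0.09]
```

View pics/b9.png

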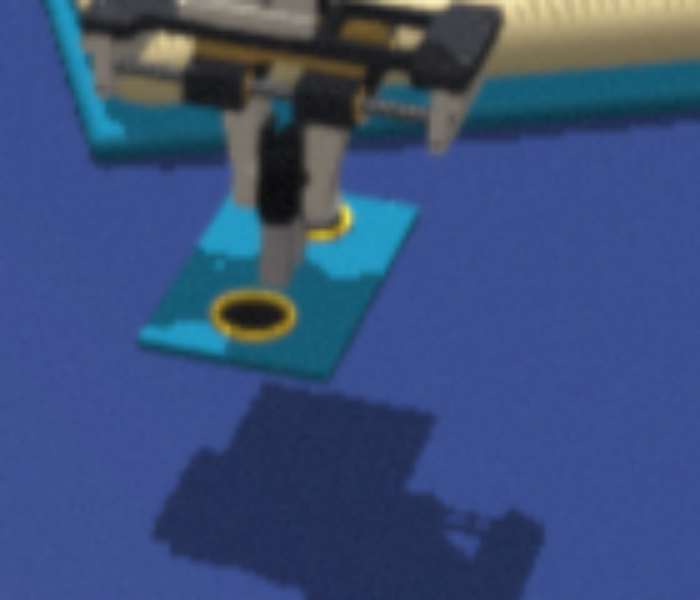

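View pics/b10.png

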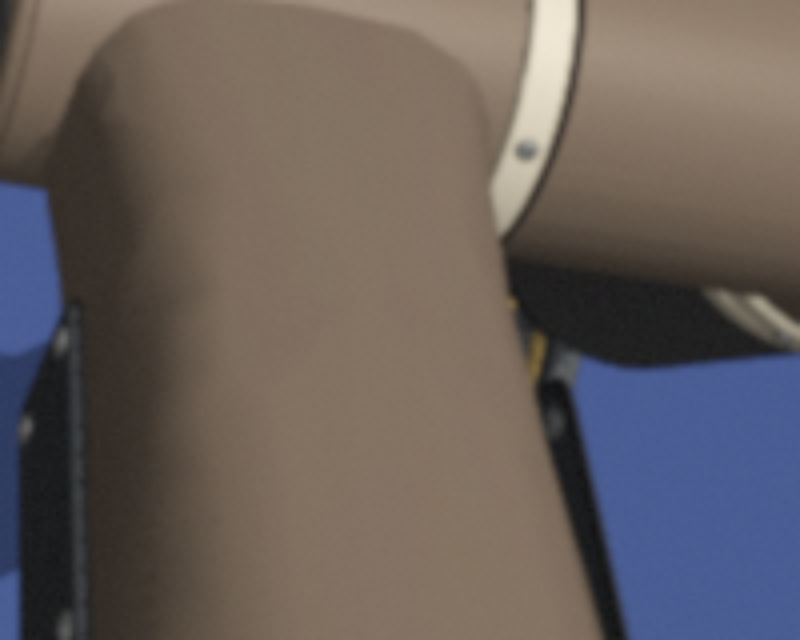

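The tray rides level. The ball is hidden behind the right finger, but nothing lies on the bench and the weight is unchanged. Continuing with the same gentle profile.

jog_arm([
  [[-0.002, 0.001, 0, 0, 0, 0, 0.006], [-0.0065, 0.0025, 0, 0, 0, 0, 0.006], [-0.014, 0.005, 0, 0, 0, 0, 0.006], [-0.0235, 0.0085, 0, 0, 0, 0, 0.006], [-0.033, 0.012, 0, 0, 0, 0, 0.006], [-0.0405, 0.0145, 0, 0, 0, 0, 0.006], [-0.045, 0.016, 0, 0, 0, 0, 0.006], [-0.047, 0.017, 0, 0, 0, 0, 0.006]],
])

```text
t: 20.85
eef_pos: [0.497, -0.231, 0.1692]
ee_rot: [-3.138, -0.0, -1.874]
force: [0.2, -0.5, -3.7]
width: 0.0179
```

jog_arm([
  [[-0.002, 0.001, 0, 0, 0, 0, 0.006], [-0.0065, 0.0025, 0, 0, 0, 0, 0.006], [-0.014, 0.005, 0, 0, 0, 0, 0.006], [-0.0235, 0.0085, 0, 0, 0, 0, 0.006], [-0.033, 0.012, 0, 0, 0, 0, 0.006], [-0.0405, 0.0145, 0, 0, 0, 0, 0.006], [-0.045, 0.016, 0, 0, 0, 0, 0.006], [-0.047, 0.017, 0, 0, 0, 0, 0.006]],
])

```text
t: 21.65
eef_pos: [0.495, -0.1804, 0.1693]
ee_rot: [-3.138, -0.0, -1.873]
force: [-0.3, -0.0, -3.8]
width: 0.0179
```

jog_arm([
  [[-0.002, 0.001, 0, 0, 0, 0, 0.006], [-0.0065, 0.0025, 0, 0, 0, 0, 0.006], [-0.014, 0.005, 0, 0, 0, 0, 0.006], [-0.0235, 0.0085, 0, 0, 0, 0, 0.006], [-0.033, 0.012, 0, 0, 0, 0, 0.006], [-0.0405, 0.0145, 0, 0, 0, 0, 0.006], [-0.045, 0.016, 0, 0, 0, 0, 0.006], [-0.047, 0.017, 0, 0, 0, 0, 0.006]],
])

```text
t: 22.45
eef_pos: [0.4929, -0.1298, 0.1693]
ee_rot: [-3.138, 0.0, -1.872]
force: [-0.3, 0.2, -3.8]
width: 0.018
```

```bash
python3 -c "
from h import *
import cv2
rel([.4857,.0589,.168],-107.5)
f=optics.grab_frame('side')[100:260,280:480,::-1];cv2.imwrite('pics/b11.png',cv2.resize(f,None,fx=4,fy=4))
"
```

```text
t 22.45 pos [ 0.4929 -0.1298  0.1693] rpy [-179.77    0.   -107.28] F [-0.29  0.23 -3.79] w 0.018
rel [-0.178   0.0629  0.0011] [-0.23  0.    0.22]
```

View pics/b11.png

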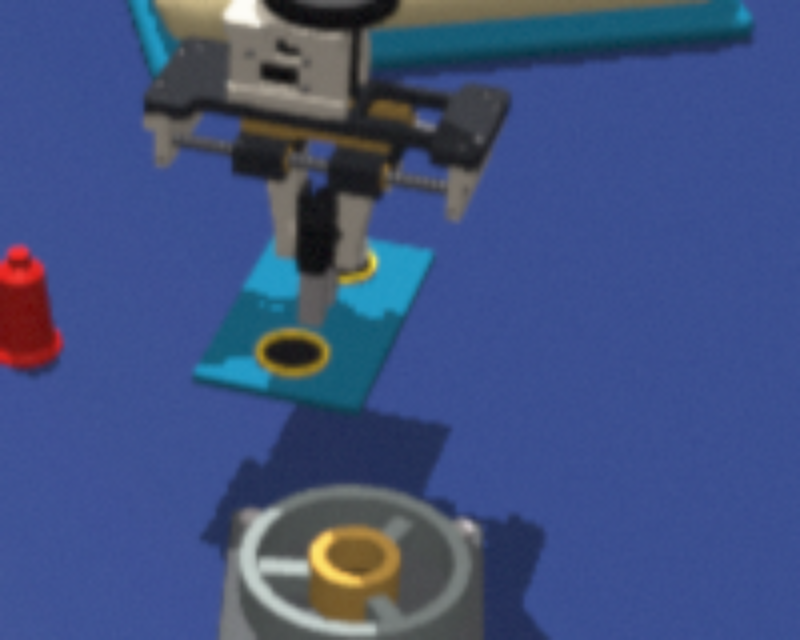

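Still level and clear of the spool. Three more segments.

jog_arm([
  [[-0.002, 0.001, 0, 0, 0, 0, 0.006], [-0.0065, 0.0025, 0, 0, 0, 0, 0.006], [-0.014, 0.005, 0, 0, 0, 0, 0.006], [-0.0235, 0.0085, 0, 0, 0, 0, 0.006], [-0.033, 0.012, 0, -0.1, 0, 0, 0.006], [-0.0405, 0.0145, 0, -0.1, 0, 0.1, 0.006], [-0.045, 0.016, 0, -0.2, 0, 0.1, 0.006], [-0.047, 0.017, 0, -0.2, 0, 0.1, 0.006]],
])

```text
t: 23.3
eef_pos: [0.4906, -0.0792, 0.1693]
ee_rot: [-3.141, 0.0, -1.874]
force: [-0.0, -0.1, -3.5]
width: 0.018
```

jog_arm([
  [[-0.002, 0.001, 0, 0, 0, 0, 0.006], [-0.0065, 0.0025, 0, 0, 0, 0, 0.006], [-0.014, 0.005, 0, 0, 0, 0, 0.006], [-0.0235, 0.0085, 0, 0, 0, 0, 0.006], [-0.033, 0.012, 0, 0, 0, 0, 0.006], [-0.0405, 0.0145, 0, 0, 0, 0.1, 0.006], [-0.045, 0.016, 0, 0, 0, 0.1, 0.006], [-0.047, 0.017, 0, 0, 0, 0.1, 0.006]],
])

```text
t: 24.1
eef_pos: [0.4885, -0.0286, 0.1693]
ee_rot: [-3.141, 0.0, -1.874]
force: [-0.9, 0.1, -3.3]
width: 0.0178
```

jog_arm([
  [[-0.002, 0.001, 0, 0, 0, 0, 0.006], [-0.0065, 0.0025, 0, 0, 0, 0, 0.006], [-0.014, 0.005, 0, 0, 0, 0, 0.006], [-0.0235, 0.0085, 0, 0, 0, 0, 0.006], [-0.033, 0.012, 0, 0, 0, 0, 0.006], [-0.0405, 0.0145, 0, 0, 0, 0, 0.006], [-0.045, 0.016, 0, 0, 0, 0, 0.006], [-0.047, 0.017, 0, 0, 0, 0, 0.006]],
])

```text
t: 24.9
eef_pos: [0.4863, 0.022, 0.1693]
ee_rot: [-3.141, 0.0, -1.874]
force: [-0.4, 0.4, -3.2]
width: 0.0181
```

```bash
python3 -c "
from h import *
rel([.4857,.0589,.168],-107.5)
"
```

```text
t 24.9 pos [0.4863 0.022  0.1693] rpy [-1.7996e+02  1.0000e-02 -1.0735e+02] F [-0.43  0.41 -3.19] w 0.0181
rel [-0.035   0.0116  0.0013] [-0.04  0.01  0.15]
```

jog_arm([
  [[-0.002, 0.001, 0, 0, 0, 0, 0.006], [-0.006, 0.002, 0, 0, 0, 0, 0.006], [-0.012, 0.004, 0, 0, 0, 0, 0.006], [-0.019, 0.0065, 0, 0, 0, 0, 0.006], [-0.026, 0.0085, 0, 0, 0, 0.1, 0.006], [-0.031, 0.01, 0.0005, 0, 0, 0.1, 0.006], [-0.0335, 0.011, 0.001, 0, 0, 0.1, 0.006], [-0.0345, 0.0115, 0.001, 0, 0, 0.1, 0.006]],
])

```text
t: 25.7
eef_pos: [0.4855, 0.0587, 0.1682]
ee_rot: [-3.141, 0.0, -1.875]
force: [-1.0, -0.8, -3.5]
width: 0.0177
```

```bash
python3 -c "
from h import *
import cv2
for i in range(8): f=optics.grab_frame('side')
cv2.imwrite('pics/d0.png',f[:,:,::-1])
f=f[130:290,280:480,::-1];cv2.imwrite('pics/d1.png',cv2.resize(f,None,fx=4,fy=4,interpolation=cv2.INTER_CUBIC))
g=optics.grab_frame('top');cv2.imwrite('pics/d2.png',g[:,:,::-1])
rel([.4857,.0589,.168],-107.5)
p=[.4857-.015,.0589-.0477]
for q in [(*p,.1135),(.4707,.0112,.04)]: print((proj('side',q)-[280,130])*4)
"
```

```text
t 26.15 pos [0.4856 0.0583 0.1683] rpy [-1.7997e+02  1.0000e-02 -1.0746e+02] F [-0.17 -0.03 -3.63] w 0.0176
rel [-0.0006  0.0001  0.0003] [-0.03  0.01  0.04]
[360.12690185 331.70853959]
[354.61638221 434.09850578]
```

View pics/d1.png

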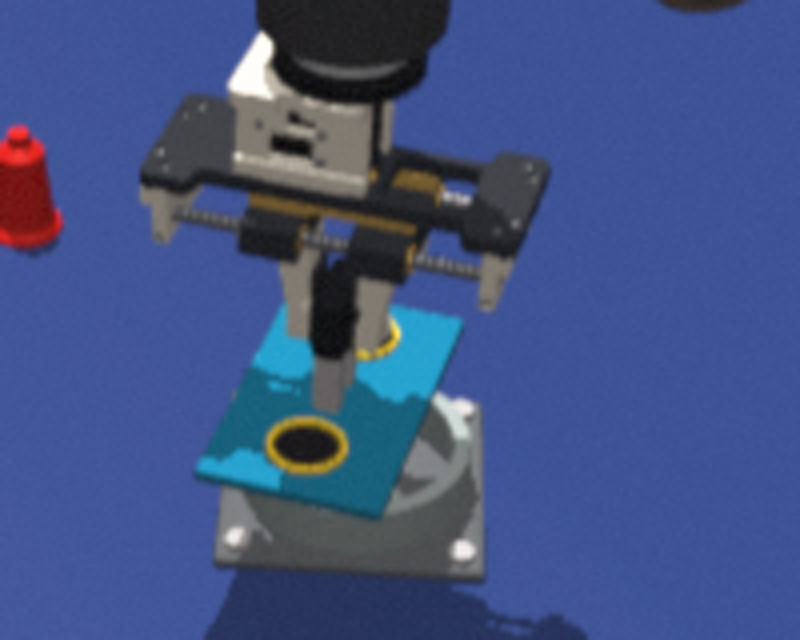

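View pics/d2.png

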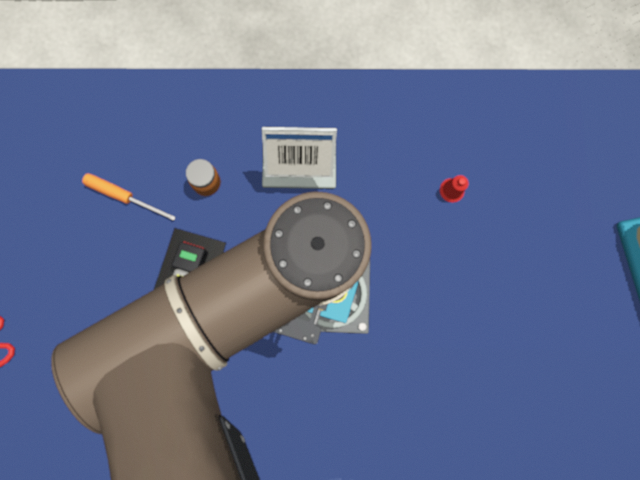

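View pics/d0.png

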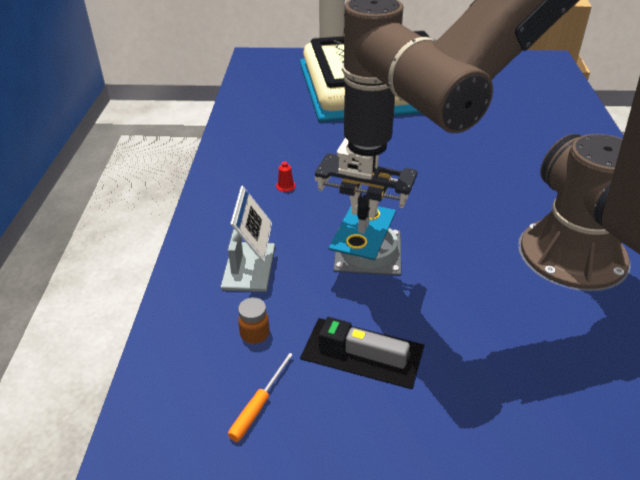

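```bash
python3 -c "
from h import *
import cv2
f=cv2.imread('pics/d2.png')[260:350,280:390];cv2.imwrite('pics/d3.png',cv2.resize(f,None,fx=6,fy=6,interpolation=cv2.INTER_CUBIC))
f=cv2.imread('pics/d0.png')[195:260,320:405];cv2.imwrite('pics/d4.png',cv2.resize(f,None,fx=9,fy=9,interpolation=cv2.INTER_CUBIC))
c=np.array([.4856,.0583]);a=np.radians(-107.46);x=np.array([np.cos(a),np.sin(a)]);y=np.array([-x[1],x[0]])
for n,o,k in(('side',(320,195),9),('top',(280,260),6)):
  for i,j,z in[(50,0,.1145),(-50,0,.1145),(85,50,.1105),(85,-50,.1105),(-85,50,.1105),(-85,-50,.1105),(50,0,.1225)]:
    p=c+x*i/1e3+y*j/1e3; print(n,i,j,((proj(n,[*p,z])-o+.5)*k-.5).round(0))
"
```

```text
side 50 0 [455. 161.]
side -50 0 [333. 412.]
side 85 50 [302.  52.]
side 85 -50 [689. 132.]
side -85 50 [ 79. 472.]
side -85 -50 [500. 568.]
side 50 0 [456. 135.]
top 50 0 [333. 186.]
top -50 0 [11. 88.]
top 85 50 [491.  61.]
top 85 -50 [398. 383.]
top -85 50 [ -49. -103.]
top -85 -50 [-151.  215.]
top 50 0 [335. 184.]
```

View pics/d3.png

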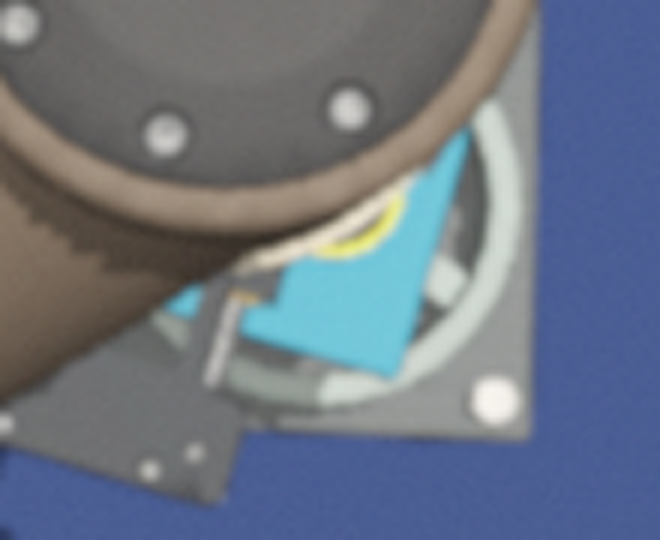

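View pics/d4.png

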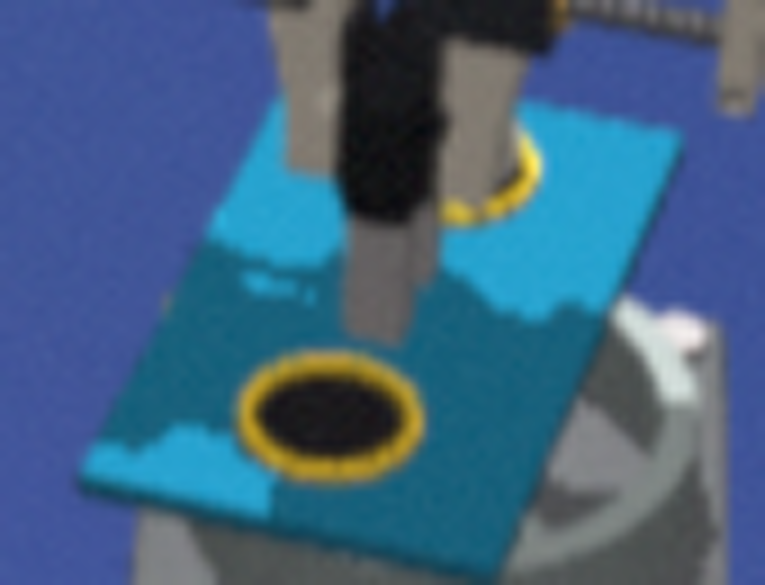

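The tray corners and empty rim match the predictions to within about 1 mm. The plate is level, and a white sliver of the ball shows at (517,135) inside its rim. Handing in.

```bash
python3 -c "
from h import *
for i in range(6): optics.grab_frame('side')
rel([.4857,.0589,.168],-107.5); print(abs(arm.get_state()['qd']).max()); print(arm.job_done())"
```

```text
t 26.45 pos [0.4856 0.0584 0.1683] rpy [-1.7997e+02  1.0000e-02 -1.0745e+02] F [-0.39  0.26 -3.98] w 0.0174
rel [-0.0005  0.0001  0.0003] [-0.03  0.01  0.05]
0.001065605058622388
the job is handed in; nothing more can be done
None
```

The job is done and handed in at 26.5 s, with no verdict reported.

- **Scan:** I held the scanner level, its window about 10 cm from the barcode, for 2.7 s with less than 0.1 mm of drift. My estimate puts the aim within about 2 mm of the barcode centre.
- **Scanner put back:** I laid it on the mat and let go. The later pictures show it lying fully on the mat.
- **Tray:** It is held in the gripper, still and level. The pocket is within about 1 mm of my measured socket centre, apart from the roughly 2 mm of calibration error, and about 8 cm above the socket. The tray corners in both cameras agree to about 1 mm.
- **Ball:** In the last pictures a finger mostly hides it. Only a sliver of it shows inside its rim. The steady wrist load of about 3.2–4 N was near the 3.2 N expected for tray plus ball, but too coarse alone to prove the ball is there.
- **Left alone:** The spool, jar and screwdriver look unmoved.

No check failed.

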